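# Unstack the concrete samples into their holders

### The job

Take the two stacks of small concrete pieces apart and put each piece upright in the holder made for its shape and size: the large disc in the large round pan, the medium disc in the smaller round pan, the square block in the square pan and the oblong block in the oblong pan, each lying flat on the pan's floor inside the rim. Drop the smallest disc, flat end down, into the flared feed tube so that it slides to the bottom. No piece may topple over on the way.

Things in the scene. Friction and masses are not known exactly. Their poses are not given: they have to be found in the camera images.
- disc_large: Concrete piece, loose; origin at the centre of its underside, z up along its axis. It starts in one of the two stacks. Round, 60 mm across, 36 mm high. Always at the bottom of a stack, standing on the bench.
- disc_medium: Concrete piece, loose; origin at the centre of its underside, z up along its axis. It starts in one of the two stacks. Round, 46 mm across, 36 mm high. Always on one of the two bottom pieces.
- disc_small: Concrete piece, loose; origin at the centre of its underside, z up along its axis. It starts in one of the two stacks. Round, 32 mm across, 36 mm high. Always on the medium disc, the third in that stack.
- block_square: Concrete piece, loose; origin at the centre of its underside, z up along its axis. It starts in one of the two stacks. Square block 50 x 50 mm, 36 mm high, sides along its x and y. Always at the bottom of a stack, standing on the bench.
- block_oblong: Concrete piece, loose; origin at the centre of its underside, z up along its axis. It starts in one of the two stacks. Oblong block 58 mm (its x) by 30 mm (its y), 36 mm high. Always on one of the two bottom pieces.
- pan_large: Round dark steel pan for the large disc, 78 mm inside, 84 mm outside. Fixed to the bench; origin at the centre of its underside, z up. Floor 4 mm thick, upright rim 12 mm high over the bench, small flat lugs 3 mm high outside. 
- pan_medium: Round dark steel pan for the medium disc, 63 mm inside, 69 mm outside. Fixed to the bench; origin at the centre of its underside, z up. Floor 4 mm thick, upright rim 12 mm high over the bench, small flat lugs 3 mm high outside. 
- pan_square: Square dark steel pan for the square block, 66 x 66 mm inside, walls 4 mm, along its x and y. Fixed to the bench; origin at the centre of its underside, z up. Floor 4 mm thick, upright rim 12 mm high over the bench, small flat lugs 3 mm high outside. 
- pan_oblong: Oblong dark steel pan for the oblong block, 76 mm (its x) by 48 mm (its y) inside, walls 4 mm. Fixed to the bench; origin at the centre of its underside, z up. Floor 4 mm thick, upright rim 12 mm high over the bench, small flat lugs 3 mm high outside. 
- feed_tube: Upright aluminium gravity feed tube for the smallest disc, fixed to the bench on a grey square foot 78 x 78 x 8 mm; origin at the centre of the foot's underside, z up. Straight bore 38 mm wide, from the inner floor 12 mm above the bench up to 68 mm; above that the mouth flares to 56 mm inside (62 mm outside) at its rim, 82 mm above the bench. A disc let go with its lower end in the mouth slides down by itself.

How it is judged:
By the outcome, as a careful person would: the job done as asked, in the order asked, and still so for the second after the job is handed in, with the robot touching nothing.
It also fails if it takes over 112 s, if anything falls off the work surface, if the arm or the gripper's body presses on something with over 40 N, if the wrist force passes 120 N, or if a joint passes its speed limit or range.

### The arm

A 6-joint arm with a two-finger parallel gripper is mounted at the origin on a cart in front of the work surface, level with it; the furniture and walls round the work are solid. World frame = base frame: x ahead of the robot, y to its left, z up, the work surface at z = 0. Lengths are in m, angles in rad, forces in N, time in s.
With the tool pointing down it reaches from about 0.275 to 0.85 m from the base axis. Payload 5.2 kg.
Tool frame: the origin (TCP) lies midway between the tips of the shut fingers; the grasp point (between the pads) lies 19 mm behind it (r.grip_depth is the distance from the TCP to the grasp point, in m); z points along the fingers, x is the direction in which the jaws open and shut, and the axes are right-handed (so a half turn about z gives the same grasp; the last joint's range is limited). The gripper opens to 85 mm and grips with 20 to 120 N. Pads are 22 mm wide; open, the fingers measure 114 mm over their backs; the gripper's body (76 mm by 85 mm) begins 54 mm behind the grasp point. The pads swing forward as they close: fully open they stand 13 mm farther back than shut.
Start: joints at [-1.321, 0.259, 1.535, -0, 1.348, -0.203], TCP at [0.241, -0.495, 0.231] pointing down, gripper open.
Joint ranges: [-3.14, 3.14], [-0.91, 2.08], [0.19, 2.58], [-1.22, 4.36], [0.22, 2.71], [-3.12, 3.12]. Speed limits (rad/s): [2.57, 2.57, 3.14, 3.14, 3.14, 3.14].

### API

Orientations are given as a rotation vector (axis times angle).
In Python, from plant import r, imaging gives the robot as it stands. Calls block until the motion is done:
- r.reach(position, orientation): joint-space move of the TCP to a pose.
- r.move_l(position, ori=None, max_speed=0.15, contact_N=None): straight line of the TCP; ori=None keeps the orientation; max_speed is the mean speed in m/s. With contact_N (N) it stops when the force on the tool has changed by that much, and returns True; else False.
- r.set_joints(angles): joint-space move.
- r.let_go() and r.clamp(): open the fingers fully, or close them until they stop; the grip force is fixed at half the most.
- r.wait(seconds).
- r.solve_ik(position, orientation): joint angles nearest the present ones, or None.
- imaging.read_camera(name): name is "scene" or "top"; returns a dict with "frame" (400x640x3 uint8, red, green, blue), "z_map" (400x640 float32, m along the optical axis (not along the pixel's ray), 0 where there is no reading), "camera_matrix" (3x3 intrinsics, pixels), "rvec" (rotation vector, rad) and "tvec" (3), from world to camera coordinates, as OpenCV has them. Camera axes: x right, y down, z forward; pixel columns grow to the right and rows downward; lengths in m; the calibration is good to about 2 mm. A picture is of the moment at which its call begins.
A pose or a line that the arm cannot do raises r.Unreachable and nothing moves.
- r.sign_off(): hands the job in, once; it reports no verdict.
Readings, each from a call of its own:
- r.current_time(): time.
- r.current_q(): joint angles.
- r.current_joint_vel(): joint speeds.
- r.current_joint_torque(): joint torques, N m.
- r.current_tool_pos(): TCP position.
- r.current_tool_rot(): TCP orientation.
- r.current_force(): force on the tool from outside, world axes, zero at the start.
- r.current_moment(): the same for the moment, N m.
- r.current_opening(): finger opening in m.
Only numpy, scipy, OpenCV 4.12 (cv2) and the standard library are available. Lean on these libraries where they do the work, as an engineer would, in place of code of your own. Each camera call takes 0.05 s, during which the arm holds its last target. There are 200 camera calls.

## Working session

There is one attempt and no reset: what is moved stays moved. The work goes in short steps, each a Python script; the robot and the scene stay as the last script left them, time stands still between calls to the robot, and variables do not carry over. Pictures are saved under pics/ and viewed, about 12 in all and at most 16, crops included, and the job is handed in when it is done.

```bash
ls; mkdir -p pics
python3 - <<'E'
from plant import r, imaging
import cv2,numpy as np
for n in("top","scene"):
    d=imaging.read_camera(n)
    cv2.imwrite(f"pics/{n}0.png",d["frame"][:,:,::-1]); np.savez(f"pics/{n}0.npz",**d)
    R=cv2.Rodrigues(d["rvec"])[0]; print(n,-R.T@np.ravel(d["tvec"]),R.round(2).tolist(),d["camera_matrix"][0])
print(r.current_time(),r.grip_depth,r.current_tool_rot())
E
```

```text
pics
top [ 0.45025426 -0.02379165  1.10359946] [[0.03, -1.0, 0.03], [-1.0, -0.03, -0.06], [0.06, -0.03, -1.0]] [405.98412109   0.         319.83320547]
scene [-8.55217245e-04 -8.69908180e-01  5.03656001e-01] [[0.86, -0.51, 0.02], [-0.19, -0.37, -0.91], [0.47, 0.77, -0.42]] [415.22436033   0.         318.13352837]
0.1 0.0187 [-2.66243504e+00  1.66551361e+00  1.80769572e-03]
```

View pics/top0.png

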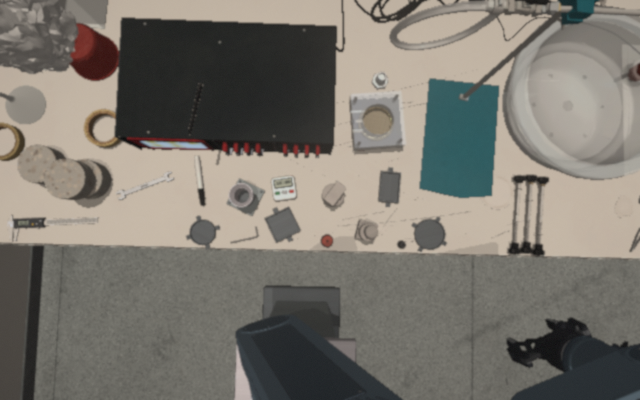

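View pics/scene0.png

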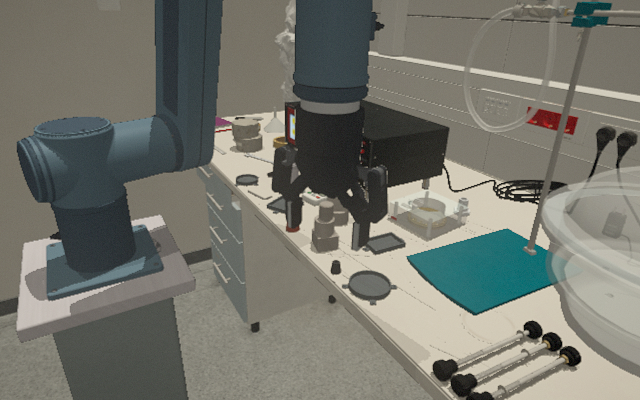

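The top view shows the oblong stack at about (334,193), the three-disc stack at (367,231), the feed tube at (243,195), and the pans at (203,232), (282,224), (389,187) and (429,234). Next I'll take an enlarged crop and heights from depth.

```bash
cat > h.py <<'E'
import numpy as np,cv2
def cloud(d):
    K=np.array(d["camera_matrix"]);R=cv2.Rodrigues(np.array(d["rvec"]))[0];t=np.ravel(d["tvec"])
    z=d["z_map"];v,u=np.mgrid[:400,:640]
    P=np.stack([(u-K[0,2])/K[0,0]*z,(v-K[1,2])/K[1,1]*z,z],-1)
    W=(P-t)@R; W[z==0]=np.nan
    return W
def proj(d,p):
    return cv2.projectPoints(np.array(p,float).reshape(-1,3),np.array(d["rvec"]),np.array(d["tvec"]),np.array(d["camera_matrix"]),None)[0].reshape(-1,2)
def onplane(d,uv,z):
    K=np.array(d["camera_matrix"]);R=cv2.Rodrigues(np.array(d["rvec"]))[0];t=np.ravel(d["tvec"])
    c=-R.T@t; uv=np.atleast_2d(uv).astype(float)
    ray=np.c_[uv,np.ones(len(uv))]@np.linalg.inv(K).T@R
    return c+ray*((z-c[2])/ray[:,2])[:,None]
def ortho(d,z,x0,x1,y0,y1,mm=1):
    # rectified image of plane z: rows = -x, cols = -y ; mm per px
    s=mm/1000;H=int((x1-x0)/s);Wd=int((y1-y0)/s)
    r,c=np.mgrid[:H,:Wd]; P=np.stack([x1-r*s,y1-c*s,np.full(r.shape,z)],-1)
    uv=proj(d,P).reshape(H,Wd,2).astype(np.float32)
    return cv2.remap(d["frame"],uv,None,cv2.INTER_CUBIC)
E
python3 - <<'E'
from h import *
d=dict(np.load("pics/top0.npz"));W=cloud(d)
for n,(u,v) in dict(A=(334,193),B=(367,231),tube=(243,195),med=(203,232),sq=(282,224),ob=(389,187),lg=(429,234),bench=(300,250)).items():
    print(n,W[v,u].round(3))
f=d["frame"][165:260,180:460]
cv2.imwrite("pics/c1.png",cv2.resize(f,None,fx=2.85,fy=2.85,interpolation=cv2.INTER_CUBIC)[:,:,::-1])
print("heights mm B");print((W[218:246:1,352:382:2,2]*1000).round(0).astype(int))
print("A");print((W[178:210,318:352:2,2]*1000).round(0).astype(int))
E
```

```text
A [ 0.539 -0.086  0.073]
B [ 0.445 -0.167  0.106]
tube [0.532 0.154 0.014]
med [0.43  0.259 0.004]
sq [0.457 0.048 0.005]
ob [ 0.566 -0.241 -0.   ]
lg [ 0.441 -0.351  0.005]
bench [ 0.387 -0.002 -0.024]
heights mm B
[[                   2                   -1                   -1
                    -3                    0                   -3
                     2                    2                    0
                    -6                    0                    0
                     0                    0                    0]
 [                   0                    1                    0
                    -1                   34                    2
                    -5                    0                   -4
                    -1                   -4                    3
                     1                    1                    0]
 [                   4                    0                    3
                    11                   35                   35
                     1                   -3                   -1
                    -2               
[... 19508 characters left out ...]
          -1                   -1
                    -2 -9223372036854775808                   -3
                    -2                    0                   -1
                    -2                    4]
 [                  -2                    0                   -3
                     1                    0                    0
                    -1                    2                    0
                     0                   -1                   -2
                    -1                    3                    2
                     0                   -2]]<stdin>:7: RuntimeWarning: invalid value encountered in cast
<stdin>:8: RuntimeWarning: invalid value encountered in cast
```

View pics/c1.png

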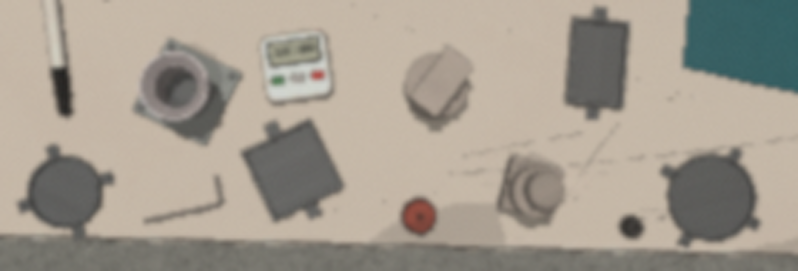

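Stack A is the oblong on the large disc. Stack B is the small disc on the medium disc on the square block. Now I'll fit poses for everything.

```bash
cat >> h.py <<'E'
SZ=dict(S=.032,M=.046,L=.060)
def band(d,lo,hi,c,rad):
    W=cloud(d);m=(W[...,2]>lo)&(W[...,2]<hi)&(np.hypot(W[...,0]-c[0],W[...,1]-c[1])<rad)
    return W[m][:,:2]
def fit(d,zt,c,rad,shape):
    """pose (x,y,yaw deg) of a shape with top at zt: best overlap of known shape with height-band points vs lower points"""
    from scipy.optimize import minimize
    W=cloud(d);ok=(np.hypot(W[...,0]-c[0],W[...,1]-c[1])<rad)
    zz=W[ok][:,2];P=W[ok][:,:2];
    on=abs(zz-zt)<.009; low=zz<zt-.009
    # lower points behind the edge are occluded by it: only score band points in / low points out
    def sd(p):
        a=np.radians(p[2]);q=(P-p[:2])@np.array([[np.cos(a),-np.sin(a)],[np.sin(a),np.cos(a)]])
        if np.isscalar(shape): return np.hypot(*q.T)-shape/2
        return np.max(abs(q)-np.array(shape)/2,axis=1)
    def cost(p):
        s=sd(p);k=.0015
        return np.sum(1/(1+np.exp(-s[on]/k)))+np.sum(1/(1+np.exp(s[low]/k)))
    best=None
    for y in ([0] if np.isscalar(shape) else range(0,180,15)):
        c0=P[on].mean(0)
        o=minimize(cost,[*c0,y],method="Nelder-Mead",options=dict(initial_simplex=[[*c0,y],[c0[0]+.006,c0[1],y],[c0[0],c0[1]+.006,y],[*c0,y+10]],xatol=1e-4,fatol=1e-3,maxiter=600))
        if best is None or o.fun<best.fun: best=o
    return best.x.round(4),round(best.fun,1),int(on.sum())
E
python3 - <<'E'
from h import *
d=dict(np.load("pics/top0.npz"))
A=(.539,-.09);B=(.445,-.167)
print("oblong",fit(d,.072,A,.07,(.058,.030)))
print("large",fit(d,.036,A,.07,.060))
print("small",fit(d,.108,B,.07,.032))
print("med",fit(d,.072,B,.07,.046))
print("sq",fit(d,.036,B,.07,(.05,.05)))
p=band(d,.07,.1,(.53,.15),.06); print("tube",cv2.minEnclosingCircle((p*1000).astype(np.float32)),len(p))
x0,x1,y0,y1=.36,.64,-.43,.33
o=ortho(d,.010,x0,x1,y0,y1); 
g=(o.max(2)<105).astype(np.uint8)
g=cv2.morphologyEx(g,cv2.MORPH_CLOSE,np.ones((5,5)));g=cv2.morphologyEx(g,cv2.MORPH_OPEN,cv2.getStructuringElement(2,(27,27)))
for c in cv2.findContours(g,0,1)[0]:
    if cv2.contourArea(c)<2000: continue
    m=cv2.moments(c);w=lambda u,v:(round(x1-v/1000,4),round(y1-u/1000,4))
    ra=cv2.minAreaRect(c); a=np.roll(cv2.boxPoints(ra),0,0);e=[a[1]-a[0],a[2]-a[1]];e=max(e,key=np.linalg.norm)
    print("area",cv2.contourArea(c),"cm",w(m["m10"]/m["m00"],m["m01"]/m["m00"]),"rect",w(*ra[0]),ra[1],"longyaw",round(np.degrees(np.arctan2(-e[0],-e[1]))%180,1))
o=o[:,:,::-1].copy();cv2.drawContours(o,cv2.findContours(g,0,1)[0],-1,(0,0,255),1);cv2.imwrite("pics/o1.png",o)
E
```

```text
oblong (array([ 5.411000e-01, -8.840000e-02,  1.442366e+02]), np.float64(48.5), 263)
large (array([ 0.5403, -0.0856,  0.6573]), np.float64(40.0), 154)
small (array([ 0.4451, -0.1796,  3.6124]), np.float64(32.1), 134)
med (array([ 0.4428, -0.1768,  8.8114]), np.float64(42.0), 112)
sq (array([  0.4467,  -0.1768, -12.9374]), np.float64(48.1), 105)
tube ((528.8737182617188, 150.9941864013672), 30.39908790588379) 260
area 3381.5 cm (0.4304, 0.259) rect (0.4306, 0.2588) (66.93465423583984, 63.7789306640625) longyaw 85.2
area 2838.0 cm (0.4451, 0.0421) rect (0.445, 0.0415) (50.28021240234375, 69.8863296508789) longyaw 108.4
area 5050.5 cm (0.4408, -0.3506) rect (0.4405, -0.351) (79.0, 80.0) longyaw 90.0
area 3949.0 cm (0.5661, -0.2393) rect (0.5659, -0.2396) (51.893577575683594, 86.18805694580078) longyaw 177.3
area 8542.0 cm (0.5975, -0.3804) rect (0.593, -0.377) (93.99998474121094, 103.99998474121094) longyaw 90.0
```

View pics/o1.png

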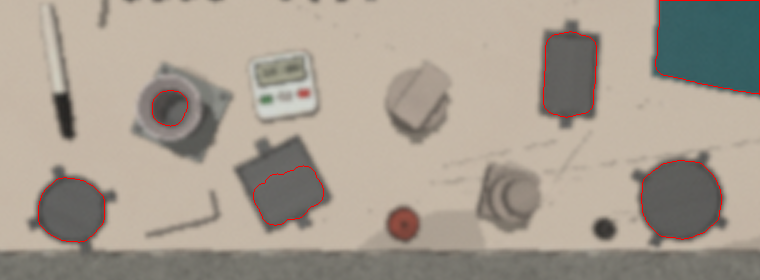

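Pans and stack fit their known sizes, except the square pan, which was under-segmented. I'll redo it with a higher threshold and then start moving.

```bash
cat > m.py <<'E'
from h import *
from plant import r, imaging
from scipy.spatial.transform import Rotation as Ro
UP=.21
def rv(deg): return (Ro.from_euler('z',deg,degrees=True)*Ro.from_euler('x',180,degrees=True)).as_rotvec()
def best(x,y,z,yaws):
    q0=np.array(r.current_q());c=[]
    for w in yaws:
        q=r.solve_ik([x,y,z],rv(w))
        if q is not None: c.append((np.abs(np.array(q)-q0).max(),w))
    return min(c)[1]
def back(w): return .013*(w/.085)**2   # how far the tips stand behind the TCP at opening w
def off(w): return .012-back(w)        # TCP height over the piece's underside when gripping
def pick(x,y,zu,w,yaws):
    yaw=best(x,y,UP,yaws); r.reach([x,y,UP],rv(yaw))
    r.move_l([x,y,zu+off(w)],max_speed=.2)
    r.clamp(); g=r.current_opening()
    r.move_l([x,y,UP],max_speed=.2)
    print("picked yaw",round(yaw,1),"opening",round(g,4),"after lift",round(r.current_opening(),4),"t",round(r.current_time(),1)); return yaw
def place(x,y,zu,w,yaws):
    yaw=best(x,y,UP,yaws); r.reach([x,y,UP],rv(yaw))
    r.move_l([x,y,zu+off(w)+.012],max_speed=.2)
    c=r.move_l([x,y,zu+off(w)-.001],max_speed=.03,contact_N=8)
    z=r.current_tool_pos()[2]; r.let_go(); r.move_l([x,y,UP],max_speed=.2)
    print("placed yaw",round(yaw,1),"contact",c,"dz mm",round((z-zu-off(w))*1e3,1),"t",round(r.current_time(),1))
def snap(n):
    d=imaging.read_camera(n); return d
E
python3 - <<'E'
from m import *
d=dict(np.load("pics/top0.npz"))
o=ortho(d,.010,.40,.51,-.01,.10)
g=(o.max(2)<128).astype(np.uint8);g=cv2.morphologyEx(g,cv2.MORPH_OPEN,np.ones((25,25)) if 0 else cv2.getStructuringElement(2,(25,25)))
c=max(cv2.findContours(g,0,1)[0],key=cv2.contourArea);ra=cv2.minAreaRect(c);print("sqpan",.51-ra[0][1]/1000,.10-ra[0][0]/1000,ra)
x,y=.4451,-.1796
yaw=pick(x,y,.072,.032,range(-180,181,10))
d=snap("scene");cv2.imwrite("pics/s1.png",d["frame"][:,:,::-1])
E
```

```text
sqpan 0.45600978851318363 0.04698131561279297 ((53.01868438720703, 53.990211486816406), (80.56848907470703, 72.51164245605469), 62.35402297973633)
picked yaw -60 opening 0.0299 after lift 0.0305 t 3.6
```

View pics/s1.png

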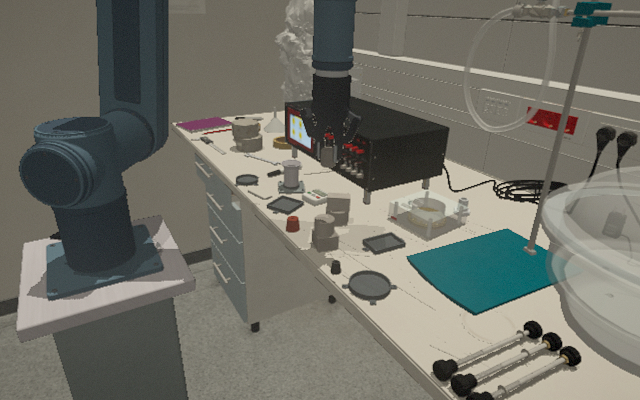

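The small disc is held upright at (327,157) and the rest of stack B is undisturbed at (323,232). Next it goes into the tube.

Run:
```python
from m import *
place(.529,.151,.076,.031,range(-180,181,10))
d=snap("top");W=cloud(d);print("tube interior z",(W[...,2][np.hypot(W[...,0]-.529,W[...,1]-.151)<.013]*1000).round())
print("med",fit(d,.072,(.4428,-.1768),.05,.046))
a=d["frame"][165:260,180:460]
s=snap("scene");b=s["frame"][120:260,220:420]
cv2.imwrite("pics/s2.png",np.vstack([cv2.resize(a,(800,271),interpolation=2),cv2.resize(b,(460,322),interpolation=2) if 0 else cv2.copyMakeBorder(cv2.resize(b,(460,322),interpolation=2),0,0,0,340,0)])[:,:,::-1])
```

```text
placed yaw -50 contact False dz mm -1.1 t 7.6
tube interior z [605. 604. 605. 605. 604. 604. 604. 606. 604. 604. 606. 604. 604. 604.
 605. 603. 605. 602. 604. 605. 605. 605. 606. 605. 606. 605. 604. 607.
 605. 604. 606. 605. 604. 603. 602. 604. 603. 606. 606. 606. 605. 605.
 605. 605. 605. 606. 604. 605. 604. 606. 606. 606. 605. 606. 605. 604.
 606. 607. 606. 606. 606. 605. 604. 606. 605. 605. 606. 605. 603. 605.
 604. 606. 605. 606. 606. 606. 606. 606. 606. 605. 605. 606. 607. 603.
 605. 605. 606. 605. 605. 605. 605. 605. 605. 605. 606. 605. 606. 606.
 606. 604. 604. 608. 605. 605. 604. 605. 607. 607. 606. 606. 604. 606.
 605. 606. 605. 606. 606. 606. 606. 606. 605. 603. 606. 606. 605. 605.
 606. 605. 605. 604. 604. 606. 606. 606. 606. 607. 606. 605. 605. 606.
 604. 605. 606. 604. 606. 607. 605. 606. 606. 605. 606. 605. 605. 606.
 606. 606. 604. 606. 607. 607. 604. 605. 606. 606. 604. 605. 605. 606.
 605. 606. 606. 606. 605. 604. 605. 606. 604. 605. 606. 606. 605. 604.
 605. 605. 604. 606. 607. 604. 605. 604. 604. 606. 608. 607. 604. 604.
 606. 605. 605. 603. 605. 607. 604. 605. 605
[... 527 characters left out ...]
5. 605. 604. 604. 604. 604. 604. 605. 604. 605. 604. 603. 603. 603.
 605. 604. 603. 604. 604. 604. 604. 604. 604. 604. 604. 604. 604. 604.
 603. 603. 602. 604. 603. 604. 604. 604. 605. 603. 604. 602. 604. 604.
 603. 602. 603.  50.  45.  44.  47.  48.  44.  49.  51.  47.  47.  47.
  48.  48.  48.  48.  52.  49.  46.  47.  50.  49.  48.  44.  47.  46.
  51.  47.  48.  50.  48.  49.  48.  49.  48.  50.  45.  51.  49.  46.
  49.  45.  48.  51.  47.  46.  48.  48.  48.  53.  49.  46.  46.  47.
  50.  50.  42.  47.  48.  50.  50.  47.  46.  50.  48.  49.  48.  45.
  49.  49.  47.  50.  49.  47.  51.  50.  50.  48.  50.  50.  48.  47.]
med (array([ 0.4429, -0.1769,  4.4036]), np.float64(45.0), 257)
```

View pics/s2.png

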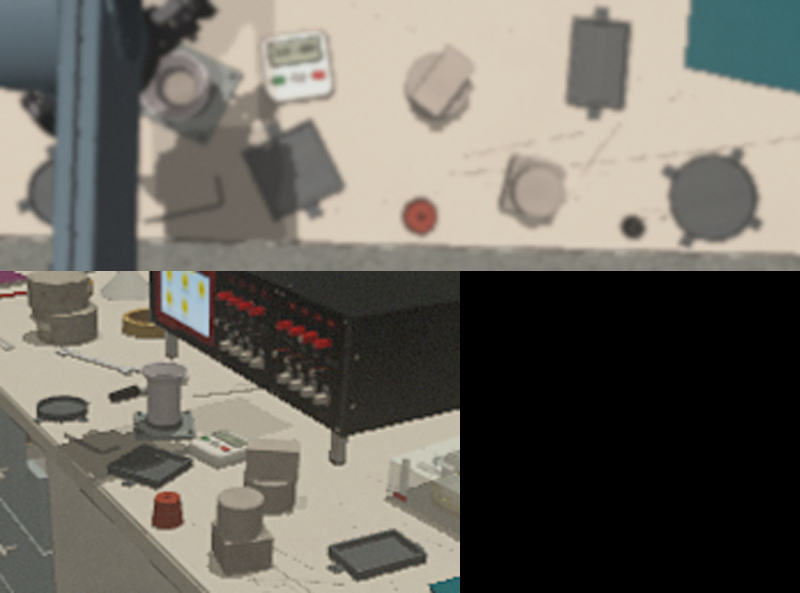

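The small disc's top is at 48 mm in the tube, which is 12 + 36, so it is at the bottom. The crop also shows it centred in the bore. Next the medium disc, then measure the square.

Run:
```python
from m import *
x,y=.4429,-.1769
pick(x,y,.036,.046,range(-180,181,10))
place(.4305,.259,.004,.046,range(-180,181,10))
d=snap("top");np.savez("pics/t3.npz",**d)
print("sq",fit(d,.036,(x,y),.055,(.05,.05)))
p=band(d,.028,.044,(x,y),.055);print(cv2.minAreaRect((p*1000).astype(np.float32)),len(p))
```

```text
picked yaw -120 opening 0.044 after lift 0.0441 t 11.4
placed yaw -120 contact True dz mm 1.3 t 16.1
sq (array([ 0.4462, -0.1769, 76.6388]), np.float64(55.7), 362)
((446.1583251953125, -175.122802734375), (49.8958625793457, 49.78012466430664), 76.4166259765625) 362
```

Run:
```python
from m import *
pick(.4462,-.176,0,.050,[76.6+90*k for k in range(-4,4)])
place(.456,.047,.004,.050,[27+90*k for k in range(-4,4)])
r.reach([.42,.20,UP],rv(-60))
d=snap("top")
print("sq",fit(d,.040,(.456,.047),.055,(.05,.05)))
print("oblong",fit(d,.072,(.541,-.088),.055,(.058,.030)))
a=d["frame"][165:260,180:460]
s=snap("scene");b=s["frame"][120:260,220:420]
cv2.imwrite("pics/s4.png",np.vstack([cv2.resize(a,(800,271),interpolation=2),cv2.copyMakeBorder(cv2.resize(b,(460,322),interpolation=2),0,0,0,340,0)])[:,:,::-1])
```

```text
picked yaw -193.4 opening 0.049 after lift 0.049 t 20.5
placed yaw -153 contact True dz mm 1.0 t 24.5
sq (array([ 0.46  ,  0.0481, 26.2954]), np.float64(51.1), 366)
oblong (array([  0.5411,  -0.0883, -35.9674]), np.float64(49.7), 267)
```

View pics/s4.png

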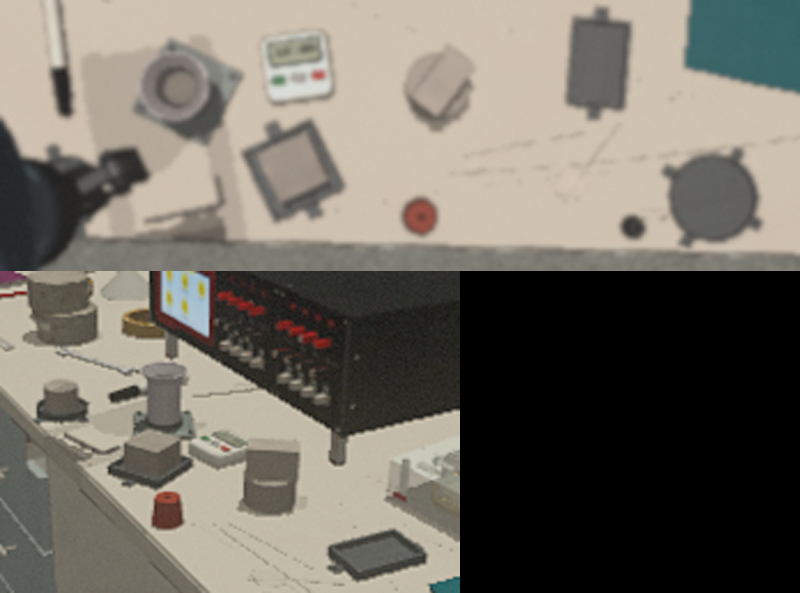

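The square lies centred and aligned in its pan, and the medium disc is upright in its own. Next the oblong.

Run:
```python
from m import *
pick(.5411,-.0884,.036,.030,[54.1+180*k for k in range(-2,2)])
place(.566,-.2395,.004,.030,[87.3+180*k for k in range(-2,2)])
r.reach([.42,-.32,UP],rv(-90))
d=snap("top")
print("ob",fit(d,.040,(.566,-.2395),.055,(.058,.03)))
print("large",fit(d,.036,(.54,-.086),.055,.060))
```

```text
picked yaw -125.9 opening 0.029 after lift 0.029 t 29.5
placed yaw -92.7 contact True dz mm 0.8 t 33.5
ob (array([ 0.567 , -0.2393, -2.7554]), np.float64(60.8), 258)
large (array([ 0.54  , -0.0854,  6.2188]), np.float64(46.5), 392)
```

Run:
```python
from m import *
pick(.540,-.0854,0,.060,range(-180,181,10))
place(.4407,-.3508,.004,.060,[y+180*k for y in (0,10,20,30,40) for k in (-2,-1,0,1)])
r.reach([.40,-.12,.3],rv(-60))
d=snap("top")
print("large",fit(d,.040,(.4407,-.3508),.055,.060))
print("ob",fit(d,.040,(.566,-.2395),.055,(.058,.03)))
print("sq",fit(d,.040,(.456,.047),.055,(.05,.05)))
print("med",fit(d,.040,(.4305,.259),.05,.046))
W=cloud(d);print("small top",np.nanmedian(W[...,2][(np.hypot(W[...,0]-.529,W[...,1]-.151)<.012)&(W[...,2]<.1)]))
for n,c in dict(L=(.4407,-.3508),M=(.4305,.259),Q=(.456,.047),O=(.566,-.2395)).items():
    z=band; m=np.hypot(W[...,0]-c[0],W[...,1]-c[1])<.012; print(n,np.nanmedian(W[...,2][m]).round(4))
a=d["frame"][165:260,180:460]
s=snap("scene");b=s["frame"][120:310,220:420]
cv2.imwrite("pics/s5.png",np.vstack([cv2.resize(a,(800,271),interpolation=2),cv2.copyMakeBorder(cv2.resize(b,(340,323),interpolation=2),0,0,0,460,0)])[:,:,::-1])
```

```text
picked yaw -80 opening 0.0579 after lift 0.0584 t 38.0
placed yaw -140 contact True dz mm 1.6 t 42.1
large (array([ 0.4406, -0.3484,  3.4258]), np.float64(68.1), 413)
ob (array([  0.567 ,  -0.2394, 177.5609]), np.float64(59.0), 254)
sq (array([ 0.4599,  0.048 , 26.4563]), np.float64(52.0), 369)
med (array([0.4312, 0.265 , 4.2916]), np.float64(52.1), 252)
small top 0.0476894643300057
L 0.04
M 0.0399
Q 0.0397
O 0.04
```

View pics/s5.png

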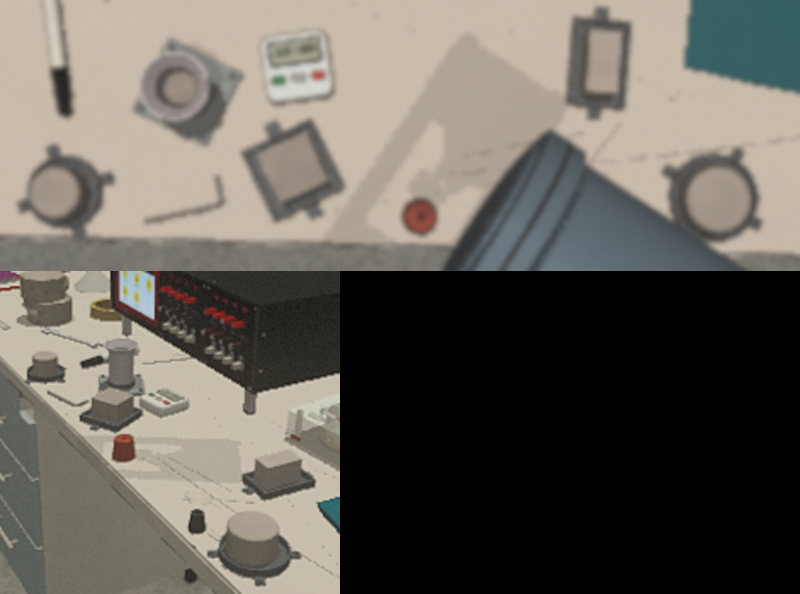

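All four pieces in pans have their tops at 40 mm (4 + 36). They are upright inside the rims, and the small disc is at the tube floor. Handing in.

```bash
python3 -c "
from plant import r
r.sign_off();print(r.current_time())"
```

```text
the job is handed in; nothing more can be done
the job is handed in; nothing more can be done
```

I took both stacks apart and put all five pieces in their holders. The last move finished shortly after 42 s, against the 112 s limit. I handed the job in with the gripper open and clear of everything.

- **Pans:** In the last depth image the tops of all four pieces in pans were at 40 mm, which is the 4 mm floor plus the 36 mm piece. They lie flat inside the rims and match the pans in angle.
- **Feed tube:** The small disc's top was at 48 mm, which is the tube's 12 mm inner floor plus 36 mm, so it is at the bottom.
- **Off-centre pieces:** By the last fits, the medium disc sits about 6 mm off its pan's centre (8.5 mm clearance). The square block is about 4 mm off (8 mm clearance). Both are still flat and inside the rim, so I left them.
- **Early contact:** Each pan placing felt contact about 1 to 1.5 mm above the computed height. No check failed.

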